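# Re-fixture four damper parts that stand on the wrong weld bases

## Task

The four damper parts stand on the wrong welding bases. Swap them round so that the wide short collar ends on the round base, the tall sleeve on the three-armed base, the flanged bush on the long narrow base and the square block on the square base, each upright over its post and seated right down on the plate, and let go of. The empty black rubber mat is there for parking a part on the way; leave the jar where it stands.

Things in the scene. Friction and masses are not known exactly. Their poses are not given: they have to be found in the camera images.
- collar_mid (a point): Collar: plain short wide steel ring, outside diameter 60 mm, height 46 mm, about 0.7 kg. It has a 32 mm bore right through along its z axis, so it drops over a post with 8 mm of play all round; seated, its foot rests on the base plate, 10 mm above the bench. Starts upright on the post of a wrong base. This point is its centre, half-way up, on the bore's axis; z is the bore's axis.
- sleeve_mid (a point): Sleeve: plain tall narrow steel tube, outside diameter 46 mm, height 80 mm, about 0.5 kg. It has a 32 mm bore right through along its z axis, so it drops over a post with 8 mm of play all round; seated, its foot rests on the base plate, 10 mm above the bench. Starts upright on the post of a wrong base. This point is its centre, half-way up, on the bore's axis; z is the bore's axis.
- bush_mid (a point): Flanged bush: steel tube, outside diameter 46 mm, height 60 mm, with a flange of 66 mm diameter and 8 mm thickness at its foot, about 0.5 kg; grip the tube above the flange. It has a 32 mm bore right through along its z axis, so it drops over a post with 8 mm of play all round; seated, its foot rests on the base plate, 10 mm above the bench. Starts upright on the post of a wrong base. This point is its centre, half-way up, on the bore's axis; z is the bore's axis.
- block_mid (a point): Square block: aluminium, 52 x 52 mm, height 50 mm, about 0.27 kg. Its x and y axes are square to its side faces; it starts turned by any angle, and may be set down turned by any angle. It has a 32 mm bore right through along its z axis, so it drops over a post with 8 mm of play all round; seated, its foot rests on the base plate, 10 mm above the bench. Starts upright on the post of a wrong base. This point is its centre, half-way up, on the bore's axis; z is the bore's axis.
- base_round: Round base, home of the collar: dark steel disc, 110 mm in diameter, 10 mm thick, with eight small holes. In its middle stands a bright steel locating post, 16 mm in diameter, straight to 29 mm above the bench, then tapering to a 6 mm tip 40 mm above the bench. Fixed to the bench. Origin: centre of the underside, on the post's axis at bench level; z up.
- base_arms: Three-armed base, home of the sleeve: dark steel plate 10 mm thick, a hub of 60 mm diameter with three arms 24 mm wide that reach 62 mm from the centre. In its middle stands a bright steel locating post, 16 mm in diameter, straight to 29 mm above the bench, then tapering to a 6 mm tip 40 mm above the bench. Fixed to the bench. Origin: centre of the underside, on the post's axis at bench level; z up.
- base_long: Long base, home of the flanged bush: dark steel plate 130 mm along its x, 54 mm along its y, 10 mm thick. In its middle stands a bright steel locating post, 16 mm in diameter, straight to 29 mm above the bench, then tapering to a 6 mm tip 40 mm above the bench. Fixed to the bench. Origin: centre of the underside, on the post's axis at bench level; z up.
- base_square: Square base, home of the square block: dark steel plate 96 x 96 mm, 10 mm thick. In its middle stands a bright steel locating post, 16 mm in diameter, straight to 29 mm above the bench, then tapering to a 6 mm tip 40 mm above the bench. Fixed to the bench. Origin: centre of the underside, on the post's axis at bench level; z up.
- mat: Empty black rubber mat, 110 x 110 mm, 5 mm thick, fixed flat on the bench: free for parking one part. Origin: centre of its underside, at bench level; its top is at 5 mm.
- jar: Closed white plastic jar with a black screw cap, 60 mm in diameter, 65 mm tall, standing loose among the bases; not to be moved. Origin: centre of its underside. The bases, the mat, the jar and a dark steel vee block (70 x 50 x 40 mm, not listed) stand in two rows, their centres at least 140 mm apart.
Not all that is in view belongs to the job. What is shaped like the part that bears bush_mid but green is not meant. Leave any orange look-alike of the part that bears collar_mid alone.

How it is judged:
By the outcome, as a careful person would: the job done as asked, in the order asked, and still so for the second after the job is handed in, with the robot touching nothing.
It also fails if it takes over 136 s, if anything falls off the work surface, if the arm or the gripper's body presses on something with over 40 N, if the wrist force passes 120 N, or if a joint passes its speed limit or range.

## Robot

A 6-joint arm with a two-finger parallel gripper is mounted at the origin on the work surface. World frame = base frame: x ahead of the robot, y to its left, z up, the work surface at z = 0. Lengths are in m, angles in rad, forces in N, time in s.
With the tool pointing down it reaches from about 0.325 to 0.775 m from the base axis. Payload 9.3 kg.
Tool frame: the origin (TCP) lies at the centre of the arm's flange, where the gripper is bolted on; the fingertips stand 173 mm ahead of it and the grasp point (between the pads) lies 155 mm ahead of it (ctrl.grip_point_offset is the distance from the TCP to the grasp point, in m); y points along the fingers, z is the direction in which the jaws open and shut, and the axes are right-handed (so a half turn about y gives the same grasp; the last joint's range is limited). The gripper opens to 85 mm and grips with 20 to 120 N. Pads are 22 mm wide; open, the fingers measure 114 mm over their backs; the gripper's body (76 mm by 85 mm) begins 54 mm behind the grasp point. The pads swing forward as they close: fully open they stand 13 mm farther back than shut.
Start: joints at [-1.369, 0.259, 0.021, 1.334, 0, 1.418], TCP at [0.191, -0.516, 0.405] pointing down, gripper open.
Joint ranges: [-3.04, 3.04], [-0.91, 1.82], [-1.04, 1.36], [-1.92, 1.95], [-1.52, 1.45], [-3.14, 3.14]. Speed limits (rad/s): [2.22, 2.22, 2.79, 3.14, 3.14, 3.14].

## Interface

Orientations are given as a 3x3 rotation matrix whose columns are the frame's x, y, z axes.
In Python, from plant import ctrl gives the robot as it stands.
- The arm moves only by the shell command python3 -m jog 'ROWS' [FORCE]. ROWS is JSON, a list of rows, each a list of 7 numbers: the finger opening in cm, from 0 to 8.54, then the shift along the tool's x, y, z in cm, then the turn, a rotation vector about the tool's x, y, z in degrees. A call has 1 to 5 rows; each row is the pose to reach, as a shift and turn from the pose commanded when the call began, along the tool's axes at that moment; what a row does not reach only later rows make up. A row lasts 1/12 s, in which the tool goes at most 41.7 mm and 7.16 degrees, less where a joint would pass 70% of its speed; a pose out of reach is approached as far as the arm can. A call with a gripper value outside its range is refused whole. The fingers move at their own pace and stop on an object; FORCE is the grip in N (left out, the last holds). Time passes only in rows, so rows that repeat a pose let the fingers close. It gives the time, the measured TCP pose, the force and the opening at its end, in the units of the state.
- ctrl.observe(): the state, without advancing time (a new reading comes with each control period).
- ctrl.grab_frame(name): name is "scene" or "top" or "wrist"; returns (picture, depth): 384x512x3 uint8, red, green, blue; 384x512 float32, m along the optical axis (not along the pixel's ray), 0 where there is no reading.
- ctrl.calibration(name): a dict with "camera_matrix" (3x3 intrinsics, pixels), "rvec" (rotation vector, rad) and "tvec" (3), from world to camera coordinates, as OpenCV has them; the wrist camera has in their place "hand_eye" (4x4, takes a point from camera to tool coordinates, whose origin is the TCP and whose axes are the tool frame's). Camera axes: x right, y down, z forward; pixel columns grow to the right and rows downward; lengths in m; the calibration is good to about 2 mm. A picture is of the moment at which its call begins: read the wrist's pose just before it. calibration takes no time and is no camera call.
- ctrl.hand_in(): hands the job in, once; it reports no verdict.
Trained networks look in the newest picture that a camera, given by its name, has taken for a name from the list of things; names that differ only in an ending like _2 or _b are one class to them, and where a whole thing is asked for, a point or a joint stands for the part that bears it (a point fixed in the world has none). Each returns a list of dicts, best first, with "conf" (0 to 1); they miss things now and then, are a little off and sometimes report something else, mostly with a low value. They report only what shows in the picture. A call takes as long as a camera call. They do not tell look-alikes from the thing itself.
- ctrl.outline_of(camera, name): "pixels" (384x512 bool, what is visible of it) and "box" ([centre column, centre row, width, height] as shares, 0 to 1, of the picture: columns of its width, rows of its height, round what is visible of it).
- ctrl.pinpoint(camera, name): "xy" ([column, row] as shares, 0 to 1, of the picture: columns of its width, rows of its height: a listed point, or the origin of a listed thing).
The state is a dict: "time_s": time; "qpos": joint angles; "qvel": joint speeds; "tau": joint torques, N m; "position": TCP position; "orientation": TCP orientation; "wrist_force": force on the tool from outside, world axes, zero at the start; "wrist_torque": the same for the moment, N m; "width": finger opening in m.
Only numpy, scipy, OpenCV 4.12 (cv2) and the standard library are available. Lean on these libraries where they do the work, as an engineer would, in place of code of your own. Each camera call takes 0.05 s, during which the arm holds its last target.

## Working session

There is one attempt and no reset: what is moved stays moved. The work goes in short steps, Python scripts to look and compute and a shell command to move; the robot and the scene stay as the last step left them, time stands still between calls to the robot, and variables do not carry over. Pictures are saved under pics/ and viewed, and the job is handed in when it is done.

```bash
ls; mkdir -p pics; python3 - <<'E'
from plant import ctrl
import cv2
s=ctrl.observe()
print(s['time_s'],s['position'],s['orientation'],s['width'],ctrl.grip_point_offset)
for n in ['scene','top','wrist']:
    p,d=ctrl.grab_frame(n); cv2.imwrite(f'pics/{n}0.png',cv2.cvtColor(p,cv2.COLOR_RGB2BGR))
    print(n,ctrl.calibration(n))
E
```

```text
pics
0.0 [ 0.19105634 -0.51570383  0.40408234] [[-9.37714615e-01 -2.58630685e-04  3.47406439e-01]
 [-3.47406484e-01  1.24424433e-03 -9.37713809e-01]
 [-1.89736928e-04 -9.99999192e-01 -1.25659607e-03]] 0.08552585592209276 0.1547
scene {'camera_matrix': array([[391.17296567,   0.        , 254.57503577],
       [  0.        , 391.17296567, 193.67474983],
       [  0.        ,   0.        ,   1.        ]]), 'rvec': array([ 2.08382891,  0.97567364, -0.4369234 ]), 'tvec': array([-0.35432451, -0.21158944,  1.4328839 ])}
top {'camera_matrix': array([[445.13737082,   0.        , 253.85978253],
       [  0.        , 445.13737082, 181.30734056],
       [  0.        ,   0.        ,   1.        ]]), 'rvec': array([ 2.16941175, -2.22000675,  0.07535011]), 'tvec': array([-4.84587956e-04,  5.33992398e-01,  1.30112877e+00])}
wrist {'camera_matrix': array([[279.15349373,   0.        , 255.73869647],
       [  0.        , 279.15349373, 189.99660095],
       [  0.        ,   0.        ,   1.        ]]), 'hand_eye': array([[ 3.19262070e-04,  9.54744104e-01,  2.97428302e-01,
        -7.56695086e-02],
       [-8.55740369e-04, -2.97427947e-01,  9.54743884e-01,
         2.99566022e-02],
       [ 9.99999583e-01, -5.59334914e-04,  7.22055609e-04,
         1.11512352e-03],
       [ 0.00000000e+00,  0.00000000e+00,  0.00000000e+00,
         1.00000000e+00]])}
```

View pics/top0.png

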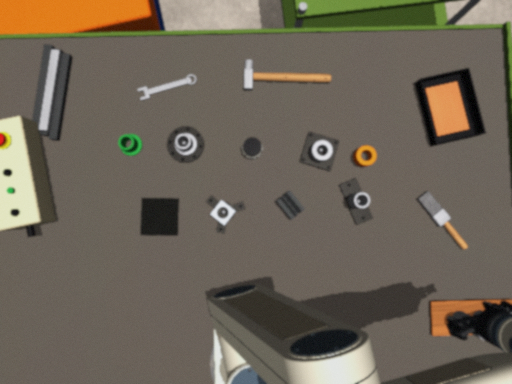

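View pics/scene0.png

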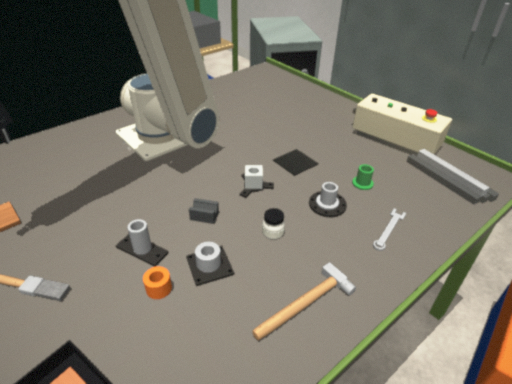

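View pics/wrist0.png

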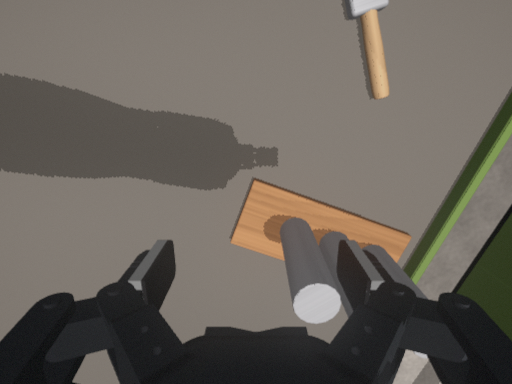

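The top view shows bush on the round base (185,144), collar on the square base (320,150), block on the three-armed base (222,212) and sleeve on the long base (357,201). The mat is at (160,216) and empty, the jar at (252,147). The green (130,144) and orange (366,156) look-alikes are off the bases. Next I'll measure.

```bash
cat > h.py <<'E'
import numpy as np, cv2
from plant import ctrl
def cam(name,s=None):
    c=ctrl.calibration(name); K=np.array(c['camera_matrix'])
    if 'rvec' in c:
        R,_=cv2.Rodrigues(np.array(c['rvec'])); t=np.array(c['tvec'])
        return K,R.T,-R.T@t
    s=s or ctrl.observe(); H=np.array(c['hand_eye']); Ro=np.array(s['orientation']);
    return K,Ro@H[:3,:3],Ro@H[:3,3]+np.array(s['position'])
def ray(C,u,v):
    K,R,o=C; return R@np.linalg.inv(K)@np.array([u,v,1.]),o
def atz(C,u,v,z):
    d,o=ray(C,u,v); return o+d*(z-o[2])/d[2]
def cloud(C,d):
    K,R,o=C; v,u=np.mgrid[:384,:512]
    P=np.stack([(u-K[0,2])/K[0,0]*d,(v-K[1,2])/K[1,1]*d,d],-1)
    return P@R.T+o
mids={'collar_mid':.033,'sleeve_mid':.05,'bush_mid':.04,'block_mid':.035}
heights={'collar_mid':.056,'sleeve_mid':.09,'bush_mid':.07,'block_mid':.06}
bases=['base_round','base_arms','base_long','base_square','mat','jar']
def goal(p,yaw_jaw,zg):
    """p xy, zg grasp height, jaw direction angle (world, rad, of tool z). prints the row shift/turn from the present pose."""
    s=ctrl.observe(); R=np.array(s['orientation']); P=np.array(s['position'])
    y=np.array([0,0,-1.])
    best=None
    for k in (0,np.pi):
        z=np.array([np.cos(yaw_jaw+k),np.sin(yaw_jaw+k),0]); x=np.cross(y,z)
        Rg=np.stack([x,y,z],1); rv=cv2.Rodrigues(R.T@Rg)[0].ravel()
        if best is None or np.linalg.norm(rv)<np.linalg.norm(best[0]): best=(rv,Rg)
    rv,Rg=best
    T=np.array([p[0],p[1],zg+ctrl.grip_point_offset])
    print('shift cm',np.round(R.T@(T-P)*100,2),'turn',np.round(np.degrees(rv),1))
E
python3 - <<'E'
from h import *
p,d=ctrl.grab_frame('top'); C=cam('top'); W=cloud(C,d)
for n in list(mids)+bases:
    z=mids.get(n,0); 
    for r in ctrl.pinpoint('top',n)[:2]:
        u,v=r['xy'][0]*512,r['xy'][1]*384
        print(n,'pp',round(r['conf'],2),np.round([u,v]),np.round(atz(C,u,v,z),4))
    for r in ctrl.outline_of('top',n)[:2]:
        m=r['pixels']; Q=W[m&(d>0)]
        ztop=np.percentile(Q[:,2],95); T=Q[Q[:,2]>ztop-.006]
        print('   ol',round(r['conf'],2),m.sum(),'ztop',round(ztop,4),'topmid',np.round((T.min(0)+T.max(0))/2,4)[:2],np.round(np.ptp(T,axis=0),3)[:2])
E
```

```text
collar_mid pp 0.84 [322. 147.] [ 0.6292 -0.2149  0.033 ]
   ol 0.6 313 ztop 0.0608 topmid [ 0.616  -0.2096] [0.055 0.056]
sleeve_mid pp 0.56 [359. 200.] [ 0.4701 -0.315   0.05  ]
sleeve_mid pp 0.16 [223. 214.] [0.4388 0.0774 0.05  ]
   ol 0.83 273 ztop 0.0935 topmid [ 0.4703 -0.3102] [0.045 0.045]
bush_mid pp 0.96 [128. 139.] [0.6643 0.3515 0.04  ]
bush_mid pp 0.52 [185. 143.] [0.65  0.186 0.04 ]
   ol 0.7 330 ztop 0.0729 topmid [0.6489 0.1883] [0.043 0.043]
   ol 0.58 367 ztop 0.0629 topmid [0.6514 0.3529] [0.043 0.044]
block_mid pp 0.75 [221. 213.] [0.4437 0.0863 0.035 ]
   ol 0.71 236 ztop 0.0648 topmid [0.443  0.0815] [0.063 0.066]
   ol 0.47 283 ztop 0.0608 topmid [ 0.6171 -0.2081] [0.057 0.053]
base_round pp 0.63 [186. 144.] [0.6507 0.1888 0.    ]
   ol 0.85 742 ztop 0.0177 topmid [0.6501 0.191 ] [0.108 0.105]
   ol 0.54 537 ztop 0.0153 topmid [ 0.4677 -0.3097] [0.133 0.089]
base_arms pp 0.69 [225. 211.] [0.4475 0.0737 0.    ]
base_arms pp 0.31 [185. 147.] [0.6438 0.1925 0.    ]
   ol 0.94 289 ztop 0.0338 topmid [0.4455 0.0791] [0.012 0.012]
   ol 0.43 349 ztop 0.0696 topmid [ 0.6306 -0.008 ] [0.049 0.049]
base_long pp 0.7 [353. 201.] [ 0.4696 -0.3097  0.    ]
   ol 0.93 615 ztop 0.0286 topmid [ 0.4699 -0.3078] [0.044 0.025]
base_square pp 0.89 [318. 150.] [ 0.6249 -0.2086  0.    ]
   ol 0.66 628 ztop 0.0179 topmid [ 0.6188 -0.2062] [0.112 0.109]
mat pp 0.9 [161. 215.] [0.4422 0.2666 0.    ]
mat pp 0.18 [321. 148.] [ 0.6319 -0.2161  0.    ]
   ol 0.79 1348 ztop 0.0101 topmid [0.4366 0.2719] [0.112 0.11 ]
jar pp 0.59 [254. 150.] [ 0.6301 -0.0153  0.    ]
   ol 0.71 348 ztop 0.0696 topmid [ 0.6306 -0.008 ] [0.049 0.049]
```

```bash
cat > g.py <<'E'
import sys
from h import *
a=[float(x) for x in sys.argv[1:]]
s=ctrl.observe(); print('t',round(s['time_s'],2),'pos',np.round(s['position'],4),'w',round(s['width'],4),'F',np.round(s['wrist_force'],1),'q6',round(s['qpos'][5],2))
goal(a[:2],np.radians(a[2]),a[3])
E
python3 g.py .649 .188 0 .25
```

```text
t 1.2 pos [ 0.1911 -0.5157  0.4047] w 0.0852 F [ 0.2  0.5 -0.7] q6 1.42
shift cm [-67.39  -0.   -50.08] turn [ -0.  -69.7   0. ]
```

```bash
python3 -m jog '[[8.5,-4,0,-4,0,-7,0],[8.5,-8,0,-8,0,-14,0],[8.5,-10,0,-12,0,-21,0],[8.5,-13,0,-15,0,-28,0],[8.5,-17,0,-17,0,-35,0]]' 40; python3 g.py .649 .188 0 .25
```

```text
time_s: 1.62
position: [0.2722, -0.3232, 0.4048]
orientation: [[-0.565, -0.0, 0.825], [-0.825, -0.0, -0.565], [0.0, -1.0, -0.0]]
wrist_force: [1.2, -1.2, 0.4]
width: 0.0848
t 1.62 pos [ 0.2722 -0.3232  0.4048] w 0.0848 F [ 1.2 -1.2  0.4] q6 1.1
shift cm [-63.47  -0.     2.21] turn [  0.  -34.4   0. ]
```

```bash
python3 -m jog '[[8.5,-4,0,0,0,-7,0],[8.5,-8,0,0,0,-14,0],[8.5,-12,0,1,0,-21,0],[8.5,-16,0,1,0,-28,0],[8.5,-20,0,1,0,-34.4,0]]'; python3 g.py .649 .188 0 .25
```

```text
time_s: 2.03
position: [0.3956, -0.165, 0.4049]
orientation: [[0.001, 0.001, 1.0], [-1.0, -0.0, 0.001], [0.0, -1.0, 0.001]]
wrist_force: [1.0, -1.4, 0.7]
width: 0.0849
t 2.03 pos [ 0.3956 -0.165   0.4049] w 0.0849 F [ 1.  -1.4  0.7] q6 0.98
shift cm [-3.526e+01  3.000e-02  2.539e+01] turn [-0.   0.1  0. ]
```

```bash
python3 -m jog '[[8.5,-3.4,0,2.4,0,0,0],[8.5,-6.8,0,4.8,0,0,0],[8.5,-10.2,0,7.2,0,0,0],[8.5,-13.6,0,9.6,0,0,0],[8.5,-17,0,12,0,0,0]]'; python3 -m jog '[[8.5,-3.4,0,2.4,0,0,0],[8.5,-6.8,0,4.8,0,0,0],[8.5,-10.2,0,7.2,0,0,0],[8.5,-13.6,0,9.6,0,0,0],[8.5,-17,0,12,0,0,0]]'; python3 g.py .649 .188 0 .25
```

```text
time_s: 2.45
position: [0.5163, 0.0049, 0.4049]
orientation: [[-0.004, 0.001, 1.0], [-1.0, -0.0, -0.004], [0.0, -1.0, 0.001]]
wrist_force: [2.0, -0.7, 1.4]
width: 0.0852
time_s: 2.87
position: [0.6371, 0.1742, 0.4047]
orientation: [[-0.004, 0.0, 1.0], [-1.0, -0.0, -0.004], [0.0, -1.0, 0.0]]
wrist_force: [0.9, -0.6, 0.8]
width: 0.0852
t 2.87 pos [0.6371 0.1742 0.4047] w 0.0852 F [ 0.9 -0.6  0.8] q6 1.72
shift cm [-1.39 -0.    1.18] turn [-0.  -0.3  0. ]
```

```bash
python3 -m jog '[[8.5,-1.4,2,1.2,0,0,0],[8.5,-1.4,4,1.2,0,0,0],[8.5,-1.4,6,1.2,0,0,0],[8.5,-1.4,6,1.2,0,0,0],[8.5,-1.4,6,1.2,0,0,0]]'
cat > w.py <<'E'
import sys
from h import *
# usage: w.py pic name ztop outer_d : top-ring points from wrist cloud
s=ctrl.observe(); p,d=ctrl.grab_frame('wrist'); C=cam('wrist',s); W=cloud(C,d)
cv2.imwrite(f'pics/{sys.argv[1]}.png',cv2.cvtColor(p,cv2.COLOR_RGB2BGR))
zt=float(sys.argv[2]); x0,y0,r=[float(a) for a in sys.argv[3:6]]
m=(d>0)&(abs(W[...,2]-zt)<.006)&(np.hypot(W[...,0]-x0,W[...,1]-y0)<r)
Q=W[m]
if len(Q):
    c,sz,a=cv2.minAreaRect((Q[:,:2]*1000).astype(np.float32)); cc,rr=cv2.minEnclosingCircle((Q[:,:2]*1000).astype(np.float32))
    print(len(Q),'z',np.round(np.median(Q[:,2]),4),'rect',np.round(c,1),np.round(sz,1),round(a,1),'circle',np.round(cc,1),round(rr,1))
for n in sys.argv[6:]:
    z=mids.get(n,.0)
    for q in ctrl.pinpoint('wrist',n)[:2]: print(n,round(q['conf'],2),np.round(atz(C,q['xy'][0]*512,q['xy'][1]*384,z),4))
E
python3 w.py b1 .07 .649 .188 .05 bush_mid base_round; python3 g.py .649 .188 0 .045
```

```text
time_s: 3.28
position: [0.6483, 0.1861, 0.344]
orientation: [[-0.005, -0.002, 1.0], [-1.0, -0.0, -0.005], [0.0, -1.0, -0.002]]
wrist_force: [-0.5, -0.7, 0.5]
width: 0.0853
1064 z 0.0704 rect [649.1 187.4] [45.4 44.1] 88.3 circle [649.1 187.6] 22.9
bush_mid 0.73 [0.6502 0.1836 0.04  ]
base_round 0.86 [0.6462 0.1881 0.    ]
t 3.43 pos [0.6486 0.1857 0.3466] w 0.0853 F [-0.3  0.6  0.5] q6 1.73
shift cm [-0.22 14.69 -0.  ] turn [-0.1 -0.3 -0. ]
```

View pics/b1.png

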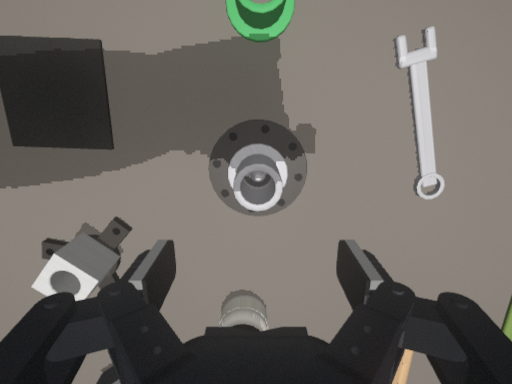

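The wrist view shows the grey bush on the eight-hole disc at (258,185). Its top ring measures 22.9 mm in radius at z 0.070, which matches its stated size. Next I descend and grip.

```bash
python3 -m jog '[[8.5,-0.2,3.5,0,0,0,0],[8.5,-0.2,7,0,0,0,0],[8.5,-0.2,10.5,0,0,0,0],[8.5,-0.2,13,0,0,0,0],[8.5,-0.2,14.7,0,0,0,0]]';python3 -m jog '[[4,0,0,0,0,0,0],[4,0,0,0,0,0,0],[4,0,0,0,0,0,0],[4,0,0,0,0,0,0],[4,0,0,0,0,0,0]]' 50;python3 -m jog '[[4,0,0,0,0,0,0],[4,0,0,0,0,0,0],[4,0,0,0,0,0,0],[4,0,0,0,0,0,0],[4,0,0,0,0,0,0]]'; python3 g.py .44 .27 0 .12
```

```text
time_s: 3.85
position: [0.6482, 0.1876, 0.1963]
orientation: [[-0.005, -0.001, 1.0], [-1.0, -0.0, -0.005], [0.0, -1.0, -0.001]]
wrist_force: [-0.2, 0.1, -0.6]
width: 0.0851
time_s: 4.27
position: [0.649, 0.188, 0.2004]
orientation: [[-0.005, 0.004, 1.0], [-1.0, 0.001, -0.005], [-0.001, -1.0, 0.004]]
wrist_force: [-1.0, -0.5, 8.3]
width: 0.0454
time_s: 4.68
position: [0.649, 0.1881, 0.2004]
orientation: [[-0.005, 0.004, 1.0], [-1.0, 0.001, -0.005], [-0.001, -1.0, 0.004]]
wrist_force: [-0.7, -0.5, 7.8]
width: 0.0457
t 4.68 pos [0.649  0.1881 0.2004] w 0.0457 F [-0.7 -0.5  7.8] q6 1.73
shift cm [ -8.1   -7.51 -20.91] turn [-0.2 -0.3 -0. ]
```

```bash
python3 -m jog '[[4,0,-2,0,0,0,0],[4,0,-4,0,0,0,0],[4,0,-7,0,0,0,0],[4,0,-10,0,0,0,0],[4,0,-10,0,0,0,0]]';python3 -m jog '[[4,-1.5,0,-4,0,0,0],[4,-3,0,-7.5,0,0,0],[4,-4.5,0,-11,0,0,0],[4,-6,0,-15,0,0,0],[4,-7,0,-18,0,0,0]]'; python3 g.py .438 .271 0 .0407
```

```text
time_s: 5.1
position: [0.6493, 0.1882, 0.305]
orientation: [[-0.005, 0.01, 1.0], [-1.0, 0.002, -0.005], [-0.002, -1.0, 0.01]]
wrist_force: [0.8, 0.4, -3.9]
width: 0.0454
time_s: 5.52
position: [0.4659, 0.2594, 0.2972]
orientation: [[-0.004, -0.001, 1.0], [-1.0, 0.0, -0.004], [-0.0, -1.0, -0.001]]
wrist_force: [0.0, 0.5, -5.4]
width: 0.0455
t 5.52 pos [0.4659 0.2594 0.2972] w 0.0455 F [ 0.   0.5 -5.4] q6 1.93
shift cm [-1.15 10.19 -2.78] turn [ 0.1 -0.3 -0. ]
```

```bash
python3 -m jog '[[4,-1.2,0,-2.8,0,0,0],[4,-1.2,3,-2.8,0,0,0],[4,-1.2,6,-2.8,0,0,0],[4,-1.2,8,-2.8,0,0,0],[4,-1.2,9,-2.8,0,0,0]]'; python3 g.py .438 .271 0 .0407
```

```text
time_s: 5.93
position: [0.4396, 0.2708, 0.2053]
orientation: [[-0.004, -0.003, 1.0], [-1.0, -0.001, -0.004], [0.001, -1.0, -0.003]]
wrist_force: [0.0, -0.6, -6.4]
width: 0.0454
t 5.93 pos [0.4396 0.2708 0.2053] w 0.0454 F [ 0.  -0.6 -6.4] q6 1.96
shift cm [-0.02  0.99 -0.16] turn [ 0.2 -0.2  0.1]
```

```bash
python3 -m jog '[[4,0,0.3,0,0,0,0],[4,0,0.6,0,0,0,0],[4,0,0.8,0,0,0,0],[4,0,1.0,0,0,0,0],[4,0,1.1,0,0,0,0]]'; python3 -m jog '[[4,0,0,0,0,0,0],[8.5,0,0,0,0,0,0],[8.5,0,0,0,0,0,0],[8.5,0,0,0,0,0,0],[8.5,0,0,0,0,0,0]]' ; python3 g.py .438 .271 0 .0407
```

```text
time_s: 6.35
position: [0.4412, 0.2711, 0.1973]
orientation: [[-0.005, 0.001, 1.0], [-1.0, 0.001, -0.005], [-0.001, -1.0, 0.001]]
wrist_force: [0.3, 0.1, -5.4]
width: 0.045
time_s: 6.77
position: [0.441, 0.2711, 0.1972]
orientation: [[-0.005, 0.001, 1.0], [-1.0, 0.0, -0.005], [-0.0, -1.0, 0.001]]
wrist_force: [-0.7, 0.9, -0.3]
width: 0.085
t 6.77 pos [0.441  0.2711 0.1972] w 0.085 F [-0.7  0.9 -0.3] q6 1.96
shift cm [ 0.01  0.18 -0.3 ] turn [-0.1 -0.3 -0. ]
```

```bash
python3 -m jog '[[8.5,0,-4,0,0,0,0],[8.5,0,-8,0,0,0,0],[8.5,0,-12,0,0,0,0],[8.5,0,-15,0,0,0,0],[8.5,0,-16,0,0,0,0]]'; python3 w.py m1 .065 .44 .27 .05 bush_mid;  python3 g.py .617 -.209 0 .2
python3 - <<'E'
from h import *
p,d=ctrl.grab_frame('top'); C=cam('top'); W=cloud(C,d)
cv2.imwrite('pics/top1.png',cv2.cvtColor(p,cv2.COLOR_RGB2BGR))
for r in ctrl.pinpoint('top','base_round')[:1]:print(np.round(atz(C,r['xy'][0]*512,r['xy'][1]*384,0),4))
m=(W[...,2]>.006)&(W[...,2]<.025)&(np.hypot(W[...,0]-.65,W[...,1]-.188)<.075)
Q=W[m];print(len(Q),np.median(Q[:,2]),[round(float(x),4) for x in cv2.minEnclosingCircle(Q[:,:2].astype(np.float32))[0]],cv2.minAreaRect((Q[:,:2]*1000).astype(np.float32)))
E
```

```text
time_s: 7.18
position: [0.4412, 0.2712, 0.3618]
orientation: [[-0.005, 0.007, 1.0], [-1.0, 0.003, -0.005], [-0.003, -1.0, 0.007]]
wrist_force: [-0.1, 0.4, -0.2]
width: 0.0849
901 z 0.0654 rect [441.1 270.7] [44.9 44.6] 18.6 circle [441.1 270.7] 22.8
bush_mid 0.78 [0.4408 0.2698 0.04  ]
bush_mid 0.77 [0.6481 0.3494 0.04  ]
t 7.28 pos [0.4411 0.2711 0.3587] w 0.0845 F [-0.1 -0.  -0.8] q6 1.96
shift cm [47.93  0.39 17.82] turn [-0.2 -0.3 -0.1]
[0.647  0.1913 0.    ]
1019 0.010883675789600034 [0.6503, 0.1885] ((653.519775390625, 185.3044891357422), (139.52810668945312, 132.2749786376953), 47.80263900756836)
```

View pics/m1.png

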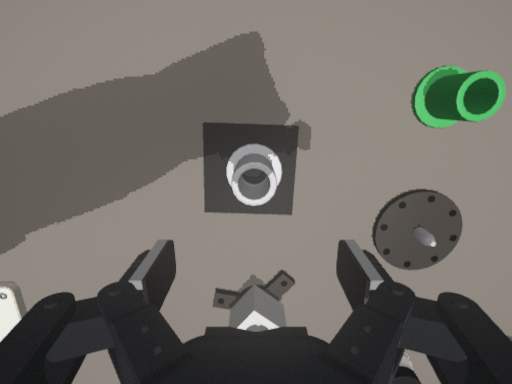

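View pics/top1.png

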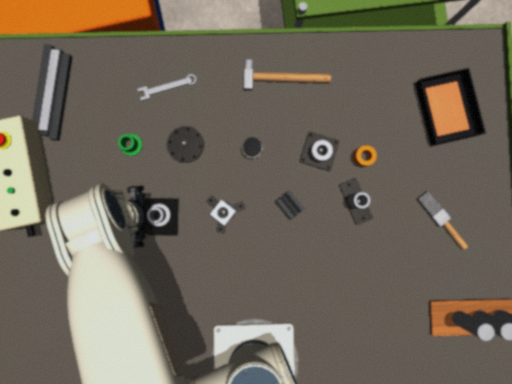

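The bush stands upright on the mat (wrist view 255,175; top view 158,215). The round base is empty with its post bare, at (420,230) in the wrist view. Next is the collar.

```bash
python3 -m jog '[[8.5,3.8,0,1.4,0,0,0],[8.5,7.6,0,2.8,0,0,0],[8.5,11.4,0,4.2,0,0,0],[8.5,15.2,0,5.6,0,0,0],[8.5,19,0,7,0,0,0]]'; python3 -m jog '[[8.5,3.8,0,1.4,0,0,0],[8.5,7.6,0,2.8,0,0,0],[8.5,11.4,0,4.2,0,0,0],[8.5,15.2,0,5.6,0,0,0],[8.5,19,0,7,0,0,0]]'; python3 -m jog '[[8.5,3.8,0,1.4,0,0,0],[8.5,7,0,2.8,0,0,0],[8.5,9.8,0,3.7,0,0,0],[8.5,9.8,0,3.7,0,0,0],[8.5,9.8,0,3.7,0,0,0]]'; python3 w.py c1 .056 .617 -.209 .05 collar_mid base_square; python3 g.py .617 -.209 0 .038
```

```text
time_s: 7.8
position: [0.5099, 0.079, 0.3544]
orientation: [[-0.004, -0.003, 1.0], [-1.0, 0.0, -0.004], [-0.0, -1.0, -0.003]]
wrist_force: [2.5, 0.5, -0.2]
width: 0.085
time_s: 8.22
position: [0.5791, -0.1117, 0.3542]
orientation: [[-0.005, -0.003, 1.0], [-1.0, 0.001, -0.005], [-0.001, -1.0, -0.003]]
wrist_force: [1.8, 0.6, -0.0]
width: 0.0849
time_s: 8.63
position: [0.6157, -0.2096, 0.3532]
orientation: [[-0.007, -0.004, 1.0], [-1.0, 0.002, -0.007], [-0.002, -1.0, -0.004]]
wrist_force: [-0.8, -0.6, -0.1]
width: 0.0853
2004 z 0.0566 rect [ 616.4 -211. ] [59.  58.5] 59.1 circle [ 616.6 -211.3] 29.9
collar_mid 0.93 [ 0.6014 -0.3379  0.033 ]
collar_mid 0.58 [ 0.6171 -0.2128  0.033 ]
base_square 0.98 [ 0.6204 -0.2103  0.    ]
t 8.78 pos [ 0.6153 -0.207   0.3554] w 0.0849 F [-0.5 -0.  -0.1] q6 1.12
shift cm [ 0.22 16.27  0.2 ] turn [ 0.1 -0.2 -0.1]
```

View pics/c1.png

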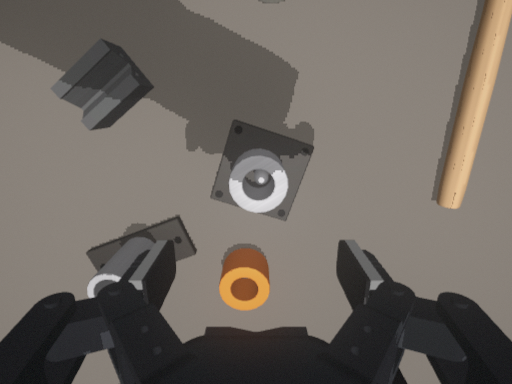

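The steel collar on the square base is at (259,180), with radius 29.9 mm and top at 0.0566, as expected. The orange one is at (245,280) and stays clear of the gripper.

```bash
python3 -m jog '[[8.5,0.4,3.5,0.1,0,0,0],[8.5,0.4,7.5,0.1,0,0,0],[8.5,0.4,11.5,0.1,0,0,0],[8.5,0.4,14.8,0.1,0,0,0],[8.5,0.4,16.3,0.1,0,0,0]]';python3 -m jog '[[5.5,0,0,0,0,0,0],[5.5,0,0,0,0,0,0],[5.5,0,0,0,0,0,0],[5.5,0,0,0,0,0,0],[5.5,0,0,0,0,0,0]]' 60;python3 g.py .65 .188 0 .15
```

```text
time_s: 9.2
position: [0.615, -0.2096, 0.1892]
orientation: [[-0.003, -0.005, 1.0], [-1.0, 0.003, -0.003], [-0.003, -1.0, -0.005]]
wrist_force: [-0.3, 0.5, -0.1]
width: 0.0852
time_s: 9.62
position: [0.6167, -0.2117, 0.1947]
orientation: [[-0.004, 0.001, 1.0], [-1.0, -0.001, -0.004], [0.001, -1.0, 0.001]]
wrist_force: [0.3, -0.4, -3.6]
width: 0.0592
t 9.62 pos [ 0.6167 -0.2117  0.1947] w 0.0592 F [ 0.3 -0.4 -3.6] q6 1.12
shift cm [-39.97 -11.02   3.16] turn [-0.1 -0.3  0. ]
```

```bash
python3 -m jog '[[5.5,0,-2,0,0,0,0],[5.5,0,-5,0,0,0,0],[5.5,0,-9,0,0,0,0],[5.5,0,-13,0,0,0,0],[5.5,0,-14,0,0,0,0]]'; python3 -m jog '[[5.5,-3.8,0,0.3,0,0,0],[5.5,-7.6,0,0.6,0,0,0],[5.5,-11.4,0,0.9,0,0,0],[5.5,-15.2,0,1.2,0,0,0],[5.5,-19,0,1.5,0,0,0]]'; python3 -m jog '[[5.5,-3.8,0,0.3,0,0,0],[5.5,-7.4,0,0.6,0,0,0],[5.5,-9,0,0.9,0,0,0],[5.5,-9,0,0.9,0,0,0],[5.5,-9,0,0.9,0,0,0]]';python3 g.py .65 .188 0 .15; python3 w.py c2 .01 .65 .188 .075 base_round base_arms
```

```text
time_s: 10.03
position: [0.6169, -0.212, 0.3412]
orientation: [[-0.005, 0.009, 1.0], [-1.0, -0.004, -0.005], [0.004, -1.0, 0.009]]
wrist_force: [0.7, 0.2, -4.3]
width: 0.0589
time_s: 10.45
position: [0.6321, -0.0203, 0.3333]
orientation: [[-0.005, -0.0, 1.0], [-1.0, 0.0, -0.005], [-0.0, -1.0, -0.0]]
wrist_force: [1.1, 0.3, -6.3]
width: 0.059
time_s: 10.87
position: [0.6417, 0.0693, 0.3331]
orientation: [[-0.002, -0.001, 1.0], [-1.0, -0.0, -0.002], [0.0, -1.0, -0.001]]
wrist_force: [-0.3, 0.1, -5.8]
width: 0.0593
t 10.87 pos [0.6417 0.0693 0.3331] w 0.0593 F [-0.3  0.1 -5.8] q6 1.55
shift cm [-11.87   2.84   0.8 ] turn [ 0.  -0.1  0. ]
10421 z 0.0107 rect [649.8 184.3] [ 98.3 109.5] 89.9 circle [649.7 189.8] 55.1
base_round 0.82 [0.6506 0.1873 0.    ]
```

View pics/c2.png

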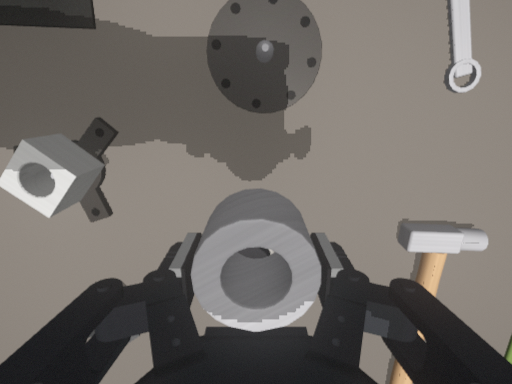

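Collar is held squarely in the jaws. The disc is at the top (265,50), centre (0.6497, 0.189) with fitted radius 55.1 mm.

```bash
python3 -m jog '[[5.5,-3.8,0,0.4,0,0,0],[5.5,-7.6,0,0.8,0,0,0],[5.5,-10.4,0,0.8,0,0,0],[5.5,-12,0,0.8,0,0,0],[5.5,-12,0,0.8,0,0,0]]'; python3 g.py .6497 .189 0 .04;python3 - <<'E'
from h import *
s=ctrl.observe(); p,d=ctrl.grab_frame('wrist')
cv2.imwrite('pics/c3.png',cv2.cvtColor(p,cv2.COLOR_RGB2BGR))
E
```

```text
time_s: 11.43
position: [0.6503, 0.1901, 0.3334]
orientation: [[-0.003, -0.0, 1.0], [-1.0, 0.001, -0.003], [-0.001, -1.0, -0.0]]
wrist_force: [-1.4, 0.2, -5.8]
width: 0.0589
t 11.43 pos [0.6503 0.1901 0.3334] w 0.0589 F [-1.4  0.2 -5.8] q6 1.73
shift cm [ 0.12 13.87 -0.06] turn [ 0.  -0.2 -0. ]
```

View pics/c3.png

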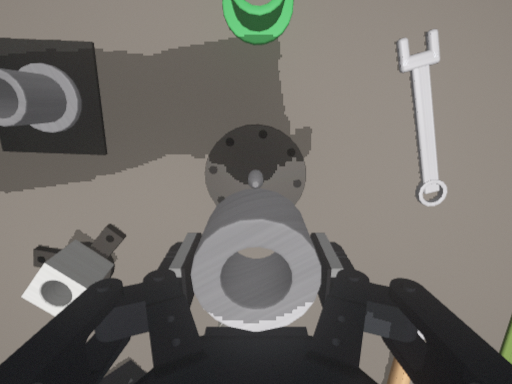

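The post tip (256,178) lines up in front of the collar (257,270). I'll lower it.

```bash
python3 -m jog '[[5.5,0.1,3,0,0,0,0],[5.5,0.1,6,0,0,0,0],[5.5,0.1,9,0,0,0,0],[5.5,0.1,11,0,0,0,0],[5.5,0.1,12,0,0,0,0]]';python3 -m jog '[[5.5,0,0.3,0,0,0,0],[5.5,0,0.7,0,0,0,0],[5.5,0,1.1,0,0,0,0],[5.5,0,1.5,0,0,0,0],[5.5,0,1.8,0,0,0,0]]';python3 g.py .6497 .189 0 .04
```

```text
time_s: 11.9
position: [0.6499, 0.1848, 0.2105]
orientation: [[-0.007, -0.004, 1.0], [-1.0, -0.001, -0.007], [0.001, -1.0, -0.004]]
wrist_force: [-0.7, -0.2, -5.7]
width: 0.0591
time_s: 12.32
position: [0.6507, 0.187, 0.1964]
orientation: [[-0.005, 0.002, 1.0], [-1.0, 0.0, -0.005], [-0.0, -1.0, 0.002]]
wrist_force: [0.0, -0.4, -5.5]
width: 0.0587
t 12.32 pos [0.6507 0.187  0.1964] w 0.0587 F [ 0.  -0.4 -5.5] q6 1.73
shift cm [-0.2   0.17 -0.1 ] turn [-0.1 -0.3 -0. ]
```

```bash
python3 -m jog '[[5.5,0,0.1,0,0,0,0],[5.5,0,0.2,0,0,0,0],[5.5,0,0.2,0,0,0,0],[8.5,0,0.2,0,0,0,0],[8.5,0,0.2,0,0,0,0]]';python3 -m jog '[[8.5,0,0,0,0,0,0],[8.5,0,0,0,0,0,0],[8.5,0,-4,0,0,0,0],[8.5,0,-8,0,0,0,0],[8.5,0,-12,0,0,0,0]]';python3 -m jog '[[8.5,0,-3,0,0,0,0],[8.5,0,-4,0,0,0,0],[8.5,0,-4,0,0,0,0]]';python3 w.py c4 .056 .65 .188 .04 collar_mid base_arms; python3 g.py .443 .0815 0 .2
python3 - <<'E'
from h import *
s=ctrl.observe();p,d=ctrl.grab_frame('wrist');W=cloud(cam('wrist',s),d)
m=(d>0)&(abs(W[...,2]-.06)<.006)&(np.hypot(W[...,0]-.443,W[...,1]-.0815)<.05)
Q=W[m];print(len(Q),cv2.minAreaRect((Q[:,:2]*1000).astype(np.float32)))
E
```

```text
time_s: 12.73
position: [0.6508, 0.1872, 0.1945]
orientation: [[-0.005, 0.002, 1.0], [-1.0, 0.0, -0.005], [-0.0, -1.0, 0.002]]
wrist_force: [-0.7, -0.2, 0.2]
width: 0.0807
time_s: 13.15
position: [0.6503, 0.187, 0.3148]
orientation: [[-0.005, -0.001, 1.0], [-1.0, -0.0, -0.005], [0.0, -1.0, -0.001]]
wrist_force: [2.5, -0.1, 0.4]
width: 0.0851
time_s: 13.4
position: [0.6507, 0.1871, 0.3573]
orientation: [[-0.005, 0.006, 1.0], [-1.0, 0.001, -0.005], [-0.001, -1.0, 0.006]]
wrist_force: [0.7, 0.5, -0.7]
width: 0.085
1949 z 0.0566 rect [650.6 187. ] [58.5 58. ] 88.8 circle [650.5 186.5] 29.9
collar_mid 0.83 [0.6515 0.1831 0.033 ]
base_arms 0.86 [0.4452 0.0765 0.    ]
t 13.55 pos [0.6503 0.187  0.3518] w 0.085 F [-0.2 -0.2 -0.4] q6 1.73
shift cm [ 10.65  -0.24 -20.68] turn [ 0.1 -0.3  0. ]
1553 ((443.6230163574219, 79.01228332519531), (53.981407165527344, 52.23175048828125), 50.42963790893555)
```

View pics/c4.png

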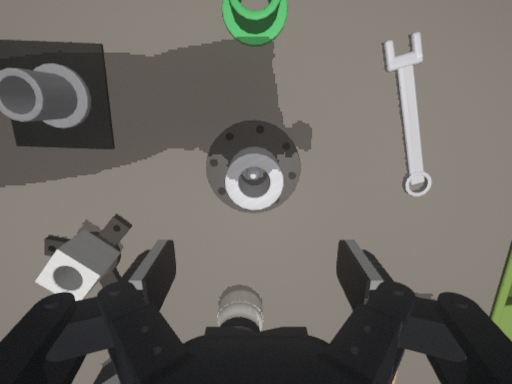

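Collar is seated on the round base at (253,180), top at 0.0566. The block (80,265) is turned by 50°.

```bash
python3 -m jog '[[8.5,2,0,-3.8,0,-7,0],[8.5,4,0,-7.6,0,-14,0],[8.5,6,0,-11.4,0,-21,0],[8.5,8,0,-15.2,0,-28,0],[8.5,10,0,-19,0,-35,0]]'; python3 g.py .4436 .079 50.4 .2
```

```text
time_s: 14.02
position: [0.4635, 0.0903, 0.3516]
orientation: [[0.575, -0.003, 0.818], [-0.818, -0.0, 0.575], [-0.002, -1.0, -0.003]]
wrist_force: [-0.2, -0.1, 0.3]
width: 0.0847
t 14.02 pos [0.4635 0.0903 0.3516] w 0.0847 F [-0.2 -0.1  0.3] q6 0.97
shift cm [-0.22 -0.3  -2.28] turn [  0.1 -15.3  -0.1]
```

```bash
python3 -m jog '[[8.5,-0.2,0,-2.3,0,-7,0],[8.5,-0.2,0,-2.3,0,-14,0],[8.5,-0.2,0,-2.3,0,-15.3,0],[8.5,-0.2,0,-2.3,0,-15.3,0],[8.5,-0.2,0,-2.3,0,-15.3,0]]'; python3 g.py .4436 .079 50.4 .2; python3 w.py k1 .06 .443 .079 .05 block_mid base_arms
```

```text
time_s: 14.43
position: [0.4461, 0.0796, 0.3529]
orientation: [[0.764, -0.001, 0.645], [-0.645, 0.0, 0.764], [-0.001, -1.0, -0.001]]
wrist_force: [0.4, 0.2, -0.8]
width: 0.0849
t 14.43 pos [0.4461 0.0796 0.3529] w 0.0849 F [ 0.4  0.2 -0.8] q6 0.69
shift cm [-0.16 -0.17 -0.21] turn [ 0.  -0.6 -0.1]
2089 z 0.0607 rect [443.3  78.3] [52.1 52.6] 50.3 circle [443.3  78.4] 36.4
base_arms 0.63 [0.4462 0.0789 0.    ]
```

View pics/k1.png

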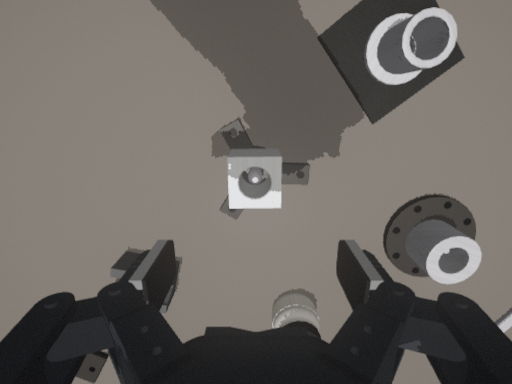

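The block is square to the jaws at (255,180). I'll descend.

```bash
python3 g.py .4433 .0783 50.3 .040; python3 -m jog '[[8.5,-0.1,3.8,-0.2,0,-0.4,0],[8.5,-0.1,7.6,-0.2,0,-0.4,0],[8.5,-0.1,11.4,-0.2,0,-0.4,0],[8.5,-0.1,14.5,-0.2,0,-0.4,0],[8.5,-0.1,15.8,-0.2,0,-0.4,0]]';python3 -m jog '[[5,0,0,0,0,0,0],[5,0,0,0,0,0,0],[5,0,0,0,0,0,0],[5,0,0,0,0,0,0],[5,0,0,0,0,0,0]]' 40;python3 g.py .6188 -.209 50.3 .18
```

```text
t 14.58 pos [0.4461 0.0797 0.3531] w 0.0849 F [-0.1  0.3  0.7] q6 0.69
shift cm [-0.11 15.84 -0.28] turn [ 0.  -0.4 -0.1]
time_s: 15.0
position: [0.4424, 0.0787, 0.1918]
orientation: [[0.77, -0.005, 0.638], [-0.638, 0.0, 0.77], [-0.004, -1.0, -0.003]]
wrist_force: [0.1, -0.8, -0.3]
width: 0.0855
time_s: 15.42
position: [0.4439, 0.0786, 0.1967]
orientation: [[0.771, 0.002, 0.637], [-0.637, -0.0, 0.771], [0.001, -1.0, 0.001]]
wrist_force: [-0.2, 1.1, -1.6]
width: 0.0517
t 15.42 pos [0.4439 0.0786 0.1967] w 0.0517 F [-0.2  1.1 -1.6] q6 0.68
shift cm [ 31.82 -13.77 -11.01] turn [-0.1  0.1  0.1]
```

```bash
python3 -m jog '[[5,0,-3,0,0,0,0],[5,0,-6.5,0,0,0,0],[5,0,-10,0,0,0,0],[5,0,-13,0,0,0,0],[5,0,-14,0,0,0,0]]'; python3 -m jog '[[5,3.3,0,-1.1,0,0,0],[5,6.6,0,-2.2,0,0,0],[5,9.9,0,-3.3,0,0,0],[5,13.2,0,-4.5,0,0,0],[5,16.5,0,-5.7,0,0,0]]'; python3 -m jog '[[5,2.5,0,-1.1,0,0,0],[5,4.5,0,-1.6,0,0,0],[5,4.5,0,-1.6,0,0,0],[5,4.5,0,-1.6,0,0,0]]';python3 g.py .6188 -.209 50.3 .18; python3 w.py k2 .01 .6188 -.209 .08 base_square
```

```text
time_s: 15.83
position: [0.4439, 0.0786, 0.3407]
orientation: [[0.771, 0.007, 0.637], [-0.637, -0.0, 0.771], [0.005, -1.0, 0.004]]
wrist_force: [0.7, 0.2, -3.7]
width: 0.0513
time_s: 16.25
position: [0.5348, -0.072, 0.3365]
orientation: [[0.771, 0.001, 0.637], [-0.637, -0.0, 0.771], [0.001, -1.0, 0.001]]
wrist_force: [0.2, 0.4, -2.2]
width: 0.0516
time_s: 16.58
position: [0.5591, -0.1124, 0.3357]
orientation: [[0.77, -0.0, 0.638], [-0.638, 0.0, 0.77], [-0.0, -1.0, -0.0]]
wrist_force: [-0.9, 0.7, -2.3]
width: 0.0512
t 16.58 pos [ 0.5591 -0.1124  0.3357] w 0.0512 F [-0.9  0.7 -2.3] q6 0.35
shift cm [10.76  0.09 -3.62] turn [ 0.  0. -0.]
216 z 0.0106 rect [ 595.1 -199.7] [108.  18.] 45.4 circle [ 599.  -203.6] 54.1
base_square 0.63 [ 0.635  -0.1768  0.    ]
```

View pics/k2.png

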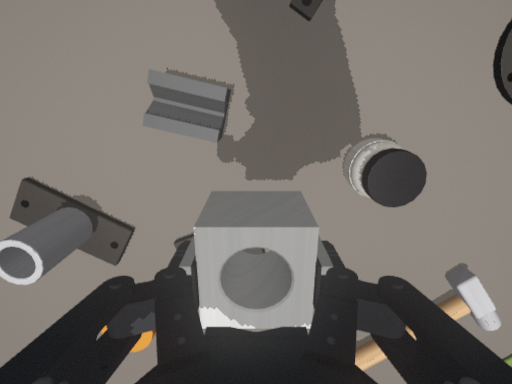

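The block hides the square base in this view, so I'll use the top camera.

```bash
python3 - <<'E'
from h import *
p,d=ctrl.grab_frame('top'); C=cam('top'); W=cloud(C,d)
cv2.imwrite('pics/top2.png',cv2.resize(cv2.cvtColor(p,cv2.COLOR_RGB2BGR)[110:230,230:420],None,fx=4,fy=4,interpolation=cv2.INTER_NEAREST))
for r in ctrl.pinpoint('top','base_square')[:1]:print(r['conf'],np.round(atz(C,r['xy'][0]*512,r['xy'][1]*384,0),4))
for r in ctrl.outline_of('top','base_square')[:1]:
    m=r['pixels'].astype(np.uint8); ys,xs=np.nonzero(m)
    Q=np.array([atz(C,x,y,.01)[:2]*1000 for x,y in zip(xs,ys)],np.float32)
    print(len(Q),cv2.minAreaRect(Q))
E
```

```text
(no output)
```

View pics/top2.png

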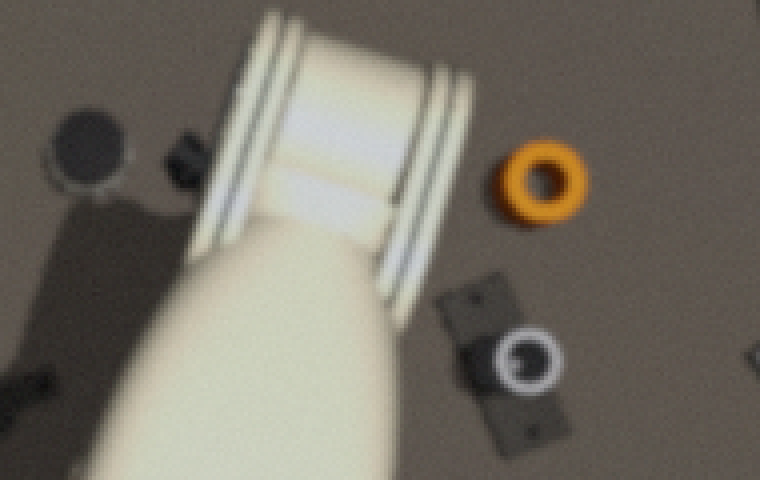

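```bash
python3 -m jog '[[5,3.5,0,-1.2,0,0,0],[5,7,0,-2.4,0,0,0],[5,9.5,0,-3.3,0,0,0],[5,10.8,0,-3.6,0,0,0],[5,10.8,0,-3.6,0,0,0]]';python3 g.py .6188 -.209 50.3 .18; python3 w.py k3 .01 .6188 -.209 .08 base_square
```

```text
time_s: 17.25
position: [0.6203, -0.2098, 0.3351]
orientation: [[0.77, 0.0, 0.638], [-0.638, -0.0, 0.77], [0.0, -1.0, -0.0]]
wrist_force: [-1.0, 0.9, -2.9]
width: 0.0516
t 17.25 pos [ 0.6203 -0.2098  0.3351] w 0.0516 F [-1.   0.9 -2.9] q6 0.24
shift cm [-0.17  0.04 -0.03] turn [0.  0.1 0. ]
5255 z 0.0107 rect [ 619.5 -211.2] [96.2 96.6] 71.4 circle [ 618.5 -210.7] 65.9
base_square 0.77 [ 0.6186 -0.2124  0.    ]
```

View pics/k3.png

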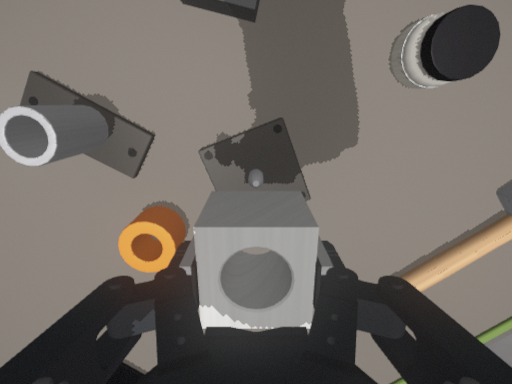

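The square base fits at (0.6195, −0.2112) with 96 mm sides. The post tip (256,178) is aligned with the block.

```bash
python3 g.py .6197 -.211 50.3 .042; python3 -m jog '[[5,0,3,-0.1,0,0,0],[5,0,6,-0.1,0,0,0],[5,0,9,-0.1,0,0,0],[5,0,11,-0.1,0,0,0],[5,0,12,-0.1,0,0,0]]';python3 -m jog '[[5,0,0.4,0,0,0,0],[5,0,0.8,0,0,0,0],[5,0,1.2,0,0,0,0],[5,0,1.5,0,0,0,0],[5,0,1.7,0,0,0,0]]';python3 g.py .6197 -.211 50.3 .042
```

```text
t 17.35 pos [ 0.6191 -0.2077  0.3354] w 0.0514 F [ 0.   0.2 -2.6] q6 0.24
shift cm [ 0.27 13.87 -0.22] turn [-0.   0.1 -0. ]
time_s: 17.77
position: [0.6174, -0.207, 0.2133]
orientation: [[0.772, -0.004, 0.636], [-0.636, 0.002, 0.772], [-0.004, -1.0, -0.001]]
wrist_force: [-0.3, 0.4, -3.3]
width: 0.0519
time_s: 18.18
position: [0.6188, -0.2088, 0.1994]
orientation: [[0.771, 0.001, 0.637], [-0.637, -0.001, 0.771], [0.001, -1.0, 0.0]]
wrist_force: [0.6, -0.2, -2.9]
width: 0.0512
t 18.18 pos [ 0.6188 -0.2088  0.1994] w 0.0512 F [ 0.6 -0.2 -2.9] q6 0.24
shift cm [ 0.21  0.27 -0.11] turn [-0.   0.1  0.1]
```

```bash
python3 -m jog '[[5,0.1,0.1,0,0,0,0],[5,0.1,0.25,0,0,0,0],[5,0.1,0.3,0,0,0,0],[5,0.1,0.3,0,0,0,0],[5,0.1,0.3,0,0,0,0]]';python3 -m jog '[[8.5,0,0,0,0,0,0],[8.5,0,0,0,0,0,0],[8.5,0,0,0,0,0,0],[8.5,0,0,0,0,0,0],[8.5,0,0,0,0,0,0]]'; python3 -m jog '[[8.5,0,-4,0,0,0,0],[8.5,0,-8,0,0,0,0],[8.5,0,-12,0,0,0,0],[8.5,0,-16,0,0,0,0],[8.5,0,-16,0,0,0,0]]';python3 w.py k4 .06 .62 -.21 .045 block_mid base_long; python3 g.py .47 -.311 50 .2;  python3 w.py k5 .09 .47 -.311 .035 sleeve_mid 
```

```text
time_s: 18.6
position: [0.6195, -0.2097, 0.1967]
orientation: [[0.771, 0.001, 0.637], [-0.637, -0.001, 0.771], [0.002, -1.0, 0.0]]
wrist_force: [-2.3, -0.5, 6.4]
width: 0.0514
time_s: 19.02
position: [0.6194, -0.2095, 0.1955]
orientation: [[0.771, -0.0, 0.637], [-0.637, 0.0, 0.771], [-0.0, -1.0, -0.0]]
wrist_force: [-0.2, 0.2, 0.1]
width: 0.085
time_s: 19.43
position: [0.6199, -0.2096, 0.3645]
orientation: [[0.771, 0.011, 0.637], [-0.637, -0.005, 0.771], [0.012, -1.0, 0.003]]
wrist_force: [0.7, 0.5, -0.0]
width: 0.085
1925 z 0.0607 rect [ 618.4 -210.2] [52.1 52.3] 50.1 circle [ 618.5 -210.2] 36.3
block_mid 0.84 [ 0.6194 -0.2106  0.035 ]
base_long 0.96 [ 0.4692 -0.3177  0.    ]
t 19.58 pos [ 0.6193 -0.2094  0.3558] w 0.085 F [-0.5 -0.3 -0.7] q6 0.24
shift cm [ -5.03   0.1  -17.34] turn [-0.   0.4  0. ]
1637 z 0.0901 rect [ 469.1 -312.4] [45.8 45. ] 51.0 circle [ 468.6 -312.3] 23.3
sleeve_mid 0.83 [ 0.4648 -0.3104  0.05  ]
```

View pics/k4.png

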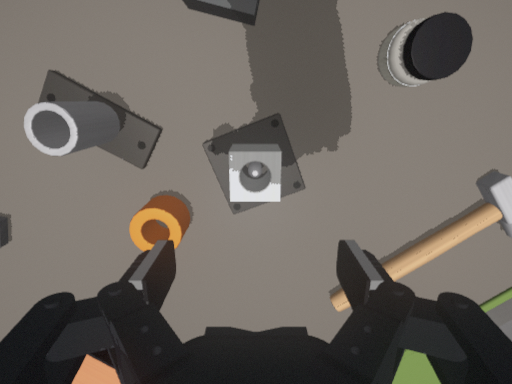

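Block is seated on the square base (255,172), top at 0.0607. The sleeve is at (55,128), world (0.469, −0.312), top at 0.090.

```bash
python3 -m jog '[[8.5,-1,0,-3.6,0,0,0],[8.5,-2,0,-7.2,0,0,0],[8.5,-3,0,-10.8,0,0,0],[8.5,-4,0,-14.4,0,0,0],[8.5,-5,0,-17.4,0,0,0]]'; python3 -m jog '[[8.5,0,0,0,0,0,0],[8.5,0,0,0,0,0,0]]'; python3 w.py s1 .09 .469 -.312 .035 sleeve_mid; python3 g.py .469 -.3123 50.3 .065
```

```text
time_s: 20.1
position: [0.4681, -0.3126, 0.354]
orientation: [[0.771, -0.002, 0.637], [-0.637, 0.002, 0.771], [-0.003, -1.0, -0.0]]
wrist_force: [0.3, 0.5, 0.0]
width: 0.0851
time_s: 20.27
position: [0.4687, -0.3126, 0.3546]
orientation: [[0.769, -0.002, 0.639], [-0.639, 0.002, 0.769], [-0.002, -1.0, 0.0]]
wrist_force: [0.2, 0.9, -0.3]
width: 0.085
1142 z 0.0904 rect [ 468.4 -312.6] [44.8 45. ] 33.6 circle [ 468.5 -312.7] 22.8
sleeve_mid 0.57 [ 0.4674 -0.3089  0.05  ]
t 20.37 pos [ 0.4702 -0.3116  0.3548] w 0.085 F [-0.7  0.1  0.5] q6 -0.04
shift cm [-0.03 13.51 -0.13] turn [-0.   0.1 -0.1]
```

```bash
python3 -m jog '[[8.5,0,3.5,-0.1,0,0,0],[8.5,0,7,-0.1,0,0,0],[8.5,0,10.5,-0.1,0,0,0],[8.5,0,12.8,-0.1,0,0,0],[8.5,0,13.5,-0.1,0,0,0]]';python3 -m jog '[[4,0,0,0,0,0,0],[4,0,0,0,0,0,0],[4,0,0,0,0,0,0],[4,0,0,0,0,0,0],[4,0,0,0,0,0,0]]' 50;python3 -m jog '[[4,0,0,0,0,0,0],[4,0,0,0,0,0,0]]';python3 g.py .4455 .078 50.3 .2
```

```text
time_s: 20.78
position: [0.4694, -0.3108, 0.2163]
orientation: [[0.772, -0.005, 0.636], [-0.636, 0.005, 0.772], [-0.007, -1.0, 0.001]]
wrist_force: [0.1, -0.5, -0.5]
width: 0.0853
time_s: 21.2
position: [0.47, -0.3127, 0.2226]
orientation: [[0.771, 0.003, 0.637], [-0.637, -0.002, 0.771], [0.004, -1.0, 0.001]]
wrist_force: [2.2, 2.7, 6.7]
width: 0.0456
time_s: 21.37
position: [0.47, -0.3127, 0.2226]
orientation: [[0.771, 0.003, 0.637], [-0.637, -0.002, 0.771], [0.004, -1.0, 0.001]]
wrist_force: [1.2, 3.0, 7.4]
width: 0.0452
t 21.37 pos [ 0.47   -0.3127  0.2226] w 0.0452 F [1.2 3.  7.4] q6 -0.05
shift cm [-26.72 -13.28  28.58] turn [-0.   0.1  0.2]
```

```bash
python3 -m jog '[[4,0,-3,0,0,0,0],[4,0,-6.5,0,0,0,0],[4,0,-10,0,0,0,0],[4,0,-13,0,0,0,0],[4,0,-14,0,0,0,0]]'; python3 -m jog '[[4,-2.6,0,2.7,0,0,0],[4,-5.2,0,5.5,0,0,0],[4,-7.8,0,8.3,0,0,0],[4,-10.4,0,11.1,0,0,0],[4,-13,0,13.9,0,0,0]]'; python3 -m jog '[[4,-2.6,0,2.7,0,0,0],[4,-5.2,0,5.5,0,0,0],[4,-7.8,0,8.3,0,0,0],[4,-10.4,0,11.1,0,0,0],[4,-13,0,13.9,0,0,0]]'; python3 -m jog '[[4,-0.7,0,0.7,0,0,0],[4,-0.7,0,0.7,0,0,0],[4,-0.7,0,0.7,0,0,0]]';python3 g.py .4455 .078 50.3 .068; python3 w.py s2 .01 .4455 .078 .07 base_arms
```

```text
time_s: 21.78
position: [0.4695, -0.3127, 0.3656]
orientation: [[0.771, 0.005, 0.637], [-0.637, -0.005, 0.771], [0.007, -1.0, -0.0]]
wrist_force: [0.8, 0.0, -5.4]
width: 0.0456
time_s: 22.2
position: [0.4568, -0.121, 0.3596]
orientation: [[0.77, -0.001, 0.638], [-0.638, 0.001, 0.77], [-0.001, -1.0, -0.0]]
wrist_force: [0.5, 0.1, -6.1]
width: 0.0454
time_s: 22.62
position: [0.4451, 0.0691, 0.3598]
orientation: [[0.771, -0.001, 0.637], [-0.637, -0.0, 0.771], [-0.001, -1.0, -0.001]]
wrist_force: [0.7, 0.0, -5.0]
width: 0.0454
time_s: 22.87
position: [0.4447, 0.0778, 0.3599]
orientation: [[0.772, -0.001, 0.635], [-0.635, -0.0, 0.772], [-0.001, -1.0, -0.001]]
wrist_force: [0.8, 0.4, -6.4]
width: 0.0452
t 22.87 pos [0.4447 0.0778 0.3599] w 0.0452 F [ 0.8  0.4 -6.4] q6 0.68
shift cm [ 0.05 13.72  0.08] turn [ 0.1  0.2 -0. ]
2766 z 0.0107 rect [448.3  88.9] [102.1 106.9] 47.7 circle [445.   77.5] 62.8
base_arms 0.8 [0.4486 0.0779 0.    ]
```

View pics/s2.png

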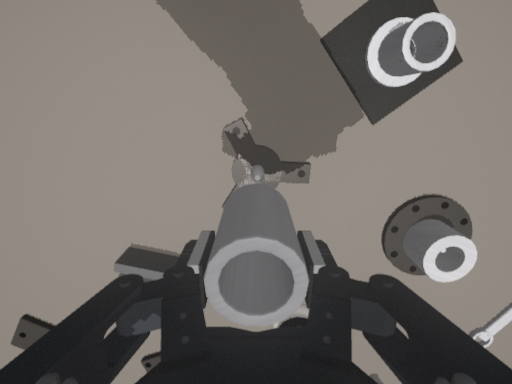

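The three arm tips fit a circle of 62.8 mm radius (62 to 63 mm expected) centred at (0.445, 0.0775). The post tip (257,172) is in line with the sleeve.

```bash
python3 -m jog '[[4,0,3,0,0,0,0],[4,0,6,0,0,0,0],[4,0,9,0,0,0,0],[4,0,11,0,0,0,0],[4,0,12,0,0,0,0]]';python3 -m jog '[[4,0,0.4,0,0,0,0],[4,0,0.8,0,0,0,0],[4,0,1.2,0,0,0,0],[4,0,1.5,0,0,0,0],[4,0,1.5,0,0,0,0]]';python3 g.py .4455 .0775 50.3 .068
```

```text
time_s: 23.38
position: [0.4443, 0.0759, 0.2379]
orientation: [[0.769, -0.004, 0.639], [-0.639, -0.0, 0.769], [-0.003, -1.0, -0.003]]
wrist_force: [-1.4, -0.7, -4.8]
width: 0.0456
time_s: 23.8
position: [0.4452, 0.077, 0.2257]
orientation: [[0.771, 0.0, 0.637], [-0.637, -0.0, 0.771], [0.0, -1.0, 0.0]]
wrist_force: [0.5, -0.1, -4.8]
width: 0.0456
t 23.8 pos [0.4452 0.077  0.2257] w 0.0456 F [ 0.5 -0.1 -4.8] q6 0.68
shift cm [-0.01  0.3   0.05] turn [-0.   0.1  0. ]
```

```bash
python3 -m jog '[[4,0,0.1,0,0,0,0],[4,0,0.2,0,0,0,0],[4,0,0.3,0,0,0,0],[4,0,0.3,0,0,0,0],[4,0,0.3,0,0,0,0]]';python3 -m jog '[[8.5,0,0,0,0,0,0],[8.5,0,0,0,0,0,0],[8.5,0,0,0,0,0,0],[8.5,0,0,0,0,0,0],[8.5,0,0,0,0,0,0]]'; python3 -m jog '[[8.5,0,-3,0,0,0,0],[8.5,0,-7,0,0,0,0],[8.5,0,-11,0,0,0,0],[8.5,0,-13,0,0,0,0],[8.5,0,-13,0,0,0,0]]';python3 w.py s3 .09 .445 .0775 .035 sleeve_mid;python3 w.py s4 .065 .441 .271 .035 bush_mid;  python3 g.py .4411 .2707 50 .2
```

```text
time_s: 24.22
position: [0.4451, 0.0773, 0.2228]
orientation: [[0.771, 0.0, 0.637], [-0.637, 0.0, 0.771], [0.0, -1.0, 0.0]]
wrist_force: [-0.0, 0.5, -6.7]
width: 0.0454
time_s: 24.63
position: [0.4452, 0.0772, 0.2229]
orientation: [[0.771, 0.001, 0.637], [-0.637, -0.0, 0.771], [0.0, -1.0, 0.0]]
wrist_force: [-0.4, -0.2, 0.3]
width: 0.0852
time_s: 25.05
position: [0.4458, 0.0773, 0.3574]
orientation: [[0.771, 0.008, 0.637], [-0.637, -0.0, 0.771], [0.006, -1.0, 0.005]]
wrist_force: [0.0, 0.2, 1.0]
width: 0.0851
1129 z 0.0904 rect [442.9  77.8] [45.2 44.6] 2.7 circle [443.   77.5] 22.8
sleeve_mid 0.7 [0.4409 0.0807 0.05  ]
1698 z 0.0651 rect [440.5 269.3] [45.2 45.6] 19.5 circle [441.  269.8] 23.4
bush_mid 0.66 [0.4433 0.2678 0.04  ]
t 25.25 pos [0.4448 0.0772 0.3517] w 0.0851 F [-0.6  0.2 -1.1] q6 0.68
shift cm [-12.61  -0.3   14.68] turn [ 0.1  0.4 -0.1]
```

View pics/s3.png

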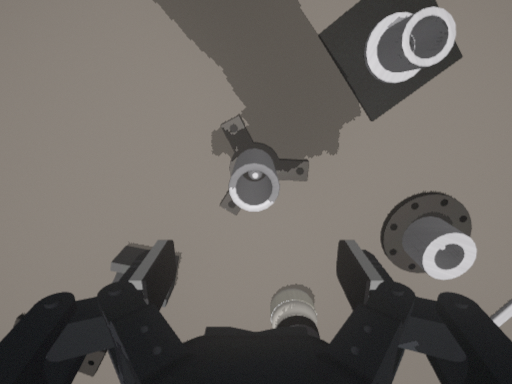

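Sleeve is seated on the three-armed base (255,180), top at 0.0904. Now the bush from the mat.

```bash
python3 -m jog '[[8.5,-2.6,0,3,0,0,0],[8.5,-5.2,0,6,0,0,0],[8.5,-7.8,0,9,0,0,0],[8.5,-10.4,0,12,0,0,0],[8.5,-12.6,0,14.7,0,0,0]]'; python3 -m jog '[[8.5,0,0,0,0,0,0],[8.5,0,0,0,0,0,0]]';python3 w.py s5 .065 .441 .271 .035 bush_mid; python3 g.py .441 .2705 50 .042
```

```text
time_s: 25.67
position: [0.4409, 0.2729, 0.3512]
orientation: [[0.771, -0.002, 0.637], [-0.637, -0.001, 0.771], [-0.001, -1.0, -0.002]]
wrist_force: [1.7, 0.8, -0.5]
width: 0.0849
time_s: 25.83
position: [0.4411, 0.2724, 0.3508]
orientation: [[0.773, -0.003, 0.634], [-0.634, -0.001, 0.773], [-0.001, -1.0, -0.003]]
wrist_force: [0.1, 0.4, 0.2]
width: 0.0848
964 z 0.0654 rect [440.3 270.2] [45.  44.5] 43.5 circle [440.7 270. ] 23.0
bush_mid 0.87 [0.6476 0.3524 0.04  ]
bush_mid 0.76 [0.4427 0.2695 0.04  ]
t 25.93 pos [0.4414 0.2706 0.3515] w 0.0848 F [ 0.1 -0.6  0.3] q6 1.08
shift cm [-1.000e-02  1.548e+01  0.000e+00] turn [ 0.1  0.5 -0.1]
```

```bash
python3 -m jog '[[8.5,0,3.8,0,0,0,0],[8.5,0,7.6,0,0,0,0],[8.5,0,11.4,0,0,0,0],[8.5,0,14,0,0,0,0],[8.5,0,15.3,0,0,0,0]]';python3 -m jog '[[4,0,0,0,0,0,0],[4,0,0,0,0,0,0],[4,0,0,0,0,0,0],[4,0,0,0,0,0,0],[4,0,0,0,0,0,0]]' 50;python3 -m jog '[[4,0,0,0,0,0,0],[4,0,0,0,0,0,0]]';python3 g.py .4694 -.311 50.3 .2
```

```text
time_s: 26.35
position: [0.4406, 0.2688, 0.1962]
orientation: [[0.769, -0.005, 0.639], [-0.639, -0.002, 0.769], [-0.002, -1.0, -0.005]]
wrist_force: [-0.2, -0.2, 0.7]
width: 0.0849
time_s: 26.77
position: [0.442, 0.2704, 0.2013]
orientation: [[0.77, 0.002, 0.637], [-0.637, -0.0, 0.77], [0.002, -1.0, 0.001]]
wrist_force: [0.0, -4.6, 7.3]
width: 0.0452
time_s: 26.93
position: [0.442, 0.2705, 0.2013]
orientation: [[0.771, 0.003, 0.637], [-0.637, -0.0, 0.771], [0.002, -1.0, 0.001]]
wrist_force: [-0.7, -5.4, 6.4]
width: 0.0449
t 26.93 pos [0.442  0.2705 0.2013] w 0.0449 F [-0.7 -5.4  6.4] q6 1.08
shift cm [ 39.21 -15.31 -43.04] turn [-0.1  0.1  0.1]
```

```bash
python3 -m jog '[[4,0,-3,0,0,0,0],[4,0,-7,0,0,0,0],[4,0,-11,0,0,0,0],[4,0,-14,0,0,0,0],[4,0,-15,0,0,0,0]]'; python3 -m jog '[[4,2.6,0,-2.8,0,0,0],[4,5.2,0,-5.6,0,0,0],[4,7.8,0,-8.5,0,0,0],[4,10.4,0,-11.4,0,0,0],[4,13,0,-14.3,0,0,0]]';  python3 -m jog '[[4,2.6,0,-2.8,0,0,0],[4,5.2,0,-5.6,0,0,0],[4,7.8,0,-8.5,0,0,0],[4,10.4,0,-11.4,0,0,0],[4,13,0,-14.3,0,0,0]]'; python3 -m jog '[[4,2.6,0,-2.8,0,0,0],[4,5.2,0,-5.6,0,0,0],[4,7.8,0,-8.5,0,0,0],[4,10.4,0,-11.4,0,0,0],[4,13.1,0,-14.3,0,0,0]]'; python3 -m jog '[[4,0,0,0,0,0,0],[4,0,0,0,0,0,0]]'; python3 g.py .4694 -.311 50.3 .052; python3 w.py f1 .01 .4694 -.311 .09 base_long
```

```text
time_s: 27.35
position: [0.4418, 0.271, 0.3548]
orientation: [[0.771, 0.007, 0.637], [-0.637, 0.003, 0.771], [0.003, -1.0, 0.007]]
wrist_force: [0.9, 1.2, -5.6]
width: 0.0451
time_s: 27.77
position: [0.4499, 0.0763, 0.3488]
orientation: [[0.771, -0.001, 0.636], [-0.636, 0.0, 0.771], [-0.001, -1.0, -0.001]]
wrist_force: [1.4, 0.2, -6.2]
width: 0.0451
time_s: 28.18
position: [0.4591, -0.117, 0.3488]
orientation: [[0.771, -0.001, 0.637], [-0.637, 0.001, 0.771], [-0.001, -1.0, -0.0]]
wrist_force: [1.7, 0.6, -5.6]
width: 0.0451
time_s: 28.6
position: [0.469, -0.3107, 0.3485]
orientation: [[0.771, -0.001, 0.637], [-0.637, 0.001, 0.771], [-0.002, -1.0, 0.0]]
wrist_force: [1.2, 0.6, -4.6]
width: 0.0447
time_s: 28.77
position: [0.4693, -0.311, 0.3478]
orientation: [[0.769, -0.002, 0.64], [-0.64, 0.002, 0.769], [-0.002, -1.0, 0.0]]
wrist_force: [-0.5, 1.1, -5.3]
width: 0.0446
t 28.77 pos [ 0.4693 -0.311   0.3478] w 0.0446 F [-0.5  1.1 -5.3] q6 -0.04
shift cm [4.000e-02 1.411e+01 1.000e-02] turn [-0.  -0.1 -0.1]
3582 z 0.0107 rect [ 466.9 -314.5] [130.   54.1] 21.1 circle [ 466.3 -314.5] 68.8
base_long 0.81 [ 0.4702 -0.3158  0.    ]
```

View pics/f1.png

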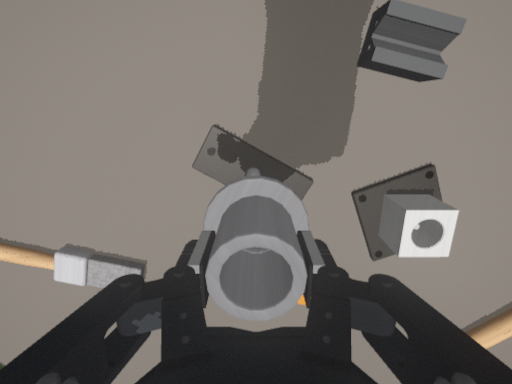

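The long base fits 130×54 mm at (0.467, −0.3145). I'll correct a few mm and lower.

```bash
python3 -m jog '[[4,0.1,1,-0.35,0,0,0],[4,0.1,4,-0.35,0,0,0],[4,0.1,8,-0.35,0,0,0],[4,0.1,11,-0.35,0,0,0],[4,0.1,12.2,-0.35,0,0,0]]';python3 -m jog '[[4,0,0.4,0,0,0,0],[4,0,0.8,0,0,0,0],[4,0,1.2,0,0,0,0],[4,0,1.5,0,0,0,0],[4,0,1.5,0,0,0,0]]';python3 g.py .468 -.3145 50.3 .0516
```

```text
time_s: 29.28
position: [0.467, -0.31, 0.223]
orientation: [[0.772, -0.004, 0.636], [-0.636, 0.004, 0.772], [-0.006, -1.0, 0.0]]
wrist_force: [-1.3, 0.2, -4.7]
width: 0.0453
time_s: 29.7
position: [0.4684, -0.3122, 0.213]
orientation: [[0.771, 0.001, 0.637], [-0.637, -0.001, 0.771], [0.001, -1.0, -0.0]]
wrist_force: [0.6, -0.7, -5.7]
width: 0.0451
t 29.7 pos [ 0.4684 -0.3122  0.213 ] w 0.0451 F [ 0.6 -0.7 -5.7] q6 -0.05
shift cm [ 0.11  0.67 -0.2 ] turn [0.  0.1 0.1]
```

```bash
python3 -m jog '[[4,0.1,0.15,-0.15,0,0,0],[4,0.1,0.3,-0.15,0,0,0],[4,0.1,0.45,-0.15,0,0,0],[4,0.1,0.6,-0.15,0,0,0],[4,0.1,0.6,-0.15,0,0,0]]';python3 g.py .468 -.3145 50.3 .0516
```

```text
time_s: 30.12
position: [0.468, -0.3141, 0.2064]
orientation: [[0.771, -0.0, 0.637], [-0.637, 0.0, 0.771], [-0.0, -1.0, 0.0]]
wrist_force: [0.5, -0.2, -5.5]
width: 0.0451
t 30.12 pos [ 0.468  -0.3141  0.2064] w 0.0451 F [ 0.5 -0.2 -5.5] q6 -0.05
shift cm [ 0.03  0.01 -0.03] turn [-0.   0.1 -0. ]
```

```bash
python3 -m jog '[[4,0,0.1,0,0,0,0],[4,0,0.1,0,0,0,0],[8.5,0,0.1,0,0,0,0],[8.5,0,0.1,0,0,0,0],[8.5,0,0.1,0,0,0,0]]';python3 -m jog '[[8.5,0,0,0,0,0,0],[8.5,0,0,0,0,0,0],[8.5,0,-4,0,0,0,0],[8.5,0,-8,0,0,0,0],[8.5,0,-12,0,0,0,0]]'; python3 -m jog '[[8.5,0,-3,0,0,0,0],[8.5,0,-3,0,0,0,0],[8.5,0,-3,0,0,0,0]]';python3 w.py f2 .07 .467 -.3145 .035 bush_mid
```

```text
time_s: 30.53
position: [0.4683, -0.3143, 0.206]
orientation: [[0.771, 0.001, 0.637], [-0.637, -0.001, 0.771], [0.001, -1.0, -0.0]]
wrist_force: [-1.1, 0.1, 0.2]
width: 0.0794
time_s: 30.95
position: [0.4678, -0.3139, 0.3268]
orientation: [[0.771, -0.001, 0.637], [-0.637, 0.001, 0.771], [-0.002, -1.0, 0.0]]
wrist_force: [2.1, -1.6, -0.4]
width: 0.0852
time_s: 31.2
position: [0.4682, -0.3142, 0.3577]
orientation: [[0.771, 0.003, 0.637], [-0.637, -0.003, 0.771], [0.004, -1.0, -0.0]]
wrist_force: [0.3, -0.2, 0.7]
width: 0.085
958 z 0.0704 rect [ 466.3 -314.1] [44.8 45.2] 33.6 circle [ 466.4 -314.2] 22.9
bush_mid 0.85 [ 0.4661 -0.314   0.04  ]
```

View pics/f2.png

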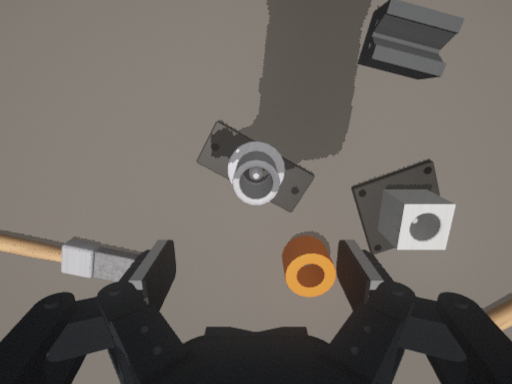

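Bush is seated on the long base (257,180), top at 0.0704, with the post visible in its bore. One last overall check.

```bash
python3 -m jog '[[8.5,0,-2,-3,0,0,0],[8.5,0,-3,-6,0,0,0],[8.5,0,-3,-8,0,0,0],[8.5,0,-3,-8,0,0,0],[8.5,0,-3,-8,0,0,0]]'; python3 - <<'E'
from h import *
p,d=ctrl.grab_frame('top'); W=cloud(cam('top'),d)
for n,x,y,z,r in [('collar',.6505,.187,.056,.04),('sleeve',.443,.0775,.09,.035),('bush',.4664,-.3142,.07,.03),('block',.6185,-.21,.06,.045),('jar',.6306,-.008,.065,.04)]:
    m=(d>0)&(abs(W[...,2]-z-.004)<.008)&(np.hypot(W[...,0]-x,W[...,1]-y)<r);Q=W[m]
    print(n,len(Q),np.round((Q.min(0)+Q.max(0))/2,4) if len(Q) else '',np.round(np.median(Q[:,2]),4) if len(Q) else '')
p,d=ctrl.grab_frame('scene'); cv2.imwrite('pics/scene9.png',cv2.cvtColor(p,cv2.COLOR_RGB2BGR))
E
```

```text
time_s: 31.72
position: [0.4165, -0.3764, 0.3841]
orientation: [[0.769, -0.002, 0.639], [-0.639, 0.002, 0.769], [-0.003, -1.0, 0.001]]
wrist_force: [-1.0, 0.1, 0.4]
width: 0.0849
collar 230 [0.651  0.1875 0.0573] 0.0569
sleeve 105 [0.4446 0.0798 0.0906] 0.091
bush 102 [ 0.4692 -0.3115  0.0714] 0.0708
block 231 [ 0.6197 -0.2075  0.0632] 0.0612
jar 252 [ 0.6309 -0.0079  0.0687] 0.066
```

View pics/scene9.png

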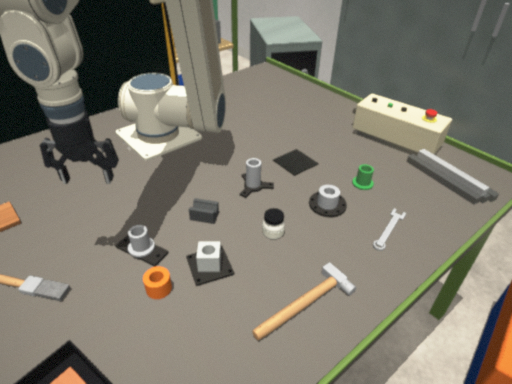

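All four parts stand on their bases: collar (329,195), sleeve (253,172), bush (140,240), block (208,257). The jar (273,225) and the look-alikes haven't moved, and the gripper is clear.

```bash
python3 -c "
from plant import ctrl
print(ctrl.hand_in())"
```

```text
the job is handed in; nothing more can be done
None
```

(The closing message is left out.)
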